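# Show the bearing ball to the inspection camera

## Robot

A 7-joint arm with a two-finger parallel gripper is mounted at the origin on a cart in front of the work surface, level with it; the furniture and walls round the work are solid. World frame = base frame: x ahead of the robot, y to its left, z up, the work surface at z = 0. Lengths are in mm, angles in rad, forces in N, time in s.
With the tool pointing down it reaches from about 400 to 875 mm from the base axis. Payload 4.4 kg.
Tool frame: the origin (TCP) lies midway between the tips of the shut fingers; the grasp point (between the pads) lies 19 mm behind it; z points along the fingers, y is the line along which they close (so a half turn about z gives the same grasp; the last joint's range is limited). The gripper opens to 85 mm and grips with 20 to 120 N. Pads are 22 mm wide; open, the fingers measure 114 mm over their backs; the gripper's body (76 mm by 85 mm) begins 54 mm behind the grasp point. The pads swing forward as they close: fully open they stand 13 mm farther back than shut.
Start: joints at [1.165, 0.628, 0.038, 1.517, -0.027, 0.996, -0.02], TCP at [216.672, -612.839, 231.313] pointing down, gripper open.
Joint ranges: [-3.06, 3.06], [-0.37, 2.12], [-1.25, 1.32], [0.18, 2.47], [-1.1, 4.24], [0.23, 1.98], [-2.94, 2.94]. Speed limits (rad/s): [2.57, 2.57, 3.14, 3.14, 3.14, 3.14, 3.14].

## Interface

Orientations are given as [roll, pitch, yaw] about the fixed x, y, z axes, in that order (R = Rz(yaw) Ry(pitch) Rx(roll)).
In Python, from cell import read_state, get_image, finish_job gives the robot as it stands.
- The arm moves only by the tool send_rows, never from a script. Its argument "series" is a list of rows, each an object of numbers: "ax", "ay", "az": the turn, a rotation vector about the tool's x, y, z in rad; "dx", "dy", "dz": the shift along the tool's x, y, z in cm; "hand": the closure, from 0 (fully open) to 1 (shut). In form: [{"ax": .., "ay": .., "az": .., "dx": .., "dy": .., "dz": .., "hand": ..}, ...]. A call has 1 to 10 rows; each row is the pose to reach, as a shift and turn from the pose commanded when the call began, along the tool's axes at that moment; what a row does not reach only later rows make up. A row lasts 1/10 s, in which the tool goes at most 50 mm and 8.59 degrees, less where a joint would pass 70% of its speed; a pose out of reach is approached as far as the arm can. A call with a gripper value outside its range is refused whole. The fingers move at their own pace and stop on an object; the grip force is fixed at half the most. Time passes only in rows, so rows that repeat a pose let the fingers close. It gives the time, the measured TCP pose, the force, the opening and the grip force at its end, in the units of the state.
- read_state(): the state, without advancing time (a new reading comes with each control period).
- get_image(name): name is "scene" or "top" or "wrist"; returns a dict with "pixels" (400x640x3 uint8, red, green, blue), "mtx" (3x3 intrinsics, pixels), "R" (3x3) and "t" (3): a world point X has camera coordinates R X + t. Camera axes: x right, y down, z forward; pixel columns grow to the right and rows downward; lengths in mm; the calibration is good to about 2 mm. A picture is of the moment at which its call begins. There is no depth.
- finish_job(): hands the job in; it is judged then, once.
The state is a dict: "clock": time; "qpos": joint angles; "qd": joint speeds; "tau": joint torques, N m; "eef_pos": TCP position; "tool_rot": TCP orientation; "force": force on the tool from outside, world axes, zero at the start; "torque": the same for the moment, N m; "width": finger opening in mm; "gripper_force": force on a finger pad.
Only numpy, scipy, OpenCV 4.12 (cv2) and the standard library are available. Lean on these libraries where they do the work, as an engineer would, in place of code of your own. Each camera call takes 0.05 s, during which the arm holds its last target. There are 200 camera calls.

## Task

One of the two small dark metal trays has a loose bearing ball in its shallow pocket. Take that tray by its brittle plastic tab with a light grip (squeeze it with no more than about 40 N), carry it without the ball rolling out of the pocket, and bring the ball in front of the inspection camera's lens: on the lens's line of sight, at lens height, about 6 cm from the glass. Finish while still holding the tray there, level and still in the air, touching neither the camera nor anything else with it, and leave the spare tray, the grey hub and the servo where they are.

Things in the scene. Friction and masses are not known exactly. Their poses are not given: they have to be found in the camera images.
- ball_tray: The tray with the ball: flat dark metal plate 130 x 60 x 10 mm (x, y, z), 140 g. Origin: centre of its underside, z up. At x = +40 mm a round pocket, 32 mm wide and 3 mm deep; the ball leaves it if the tray tips some 40 degrees or is jerked. At x = -20 mm an upright grey brittle tab, 32 mm long in x, 10 mm thick in y, top at z = 55 mm; its 18 mm wide foot ends at z = 13 mm.
- ball_tray_tab (a point): Point inside the ball tray's tab, 37 mm above the tray's underside, at x = -20 mm of the tray: a good place to grip, fingers closing along y. More than about 40 N of squeeze per finger is too much. Axes as the tray's.
- ball_tray_pocket (a point): Point where the ball's centre is when it lies in the middle of the pocket: 40 mm from the tray's origin along its +x, 19 mm above the underside; axes as the tray's.
- ball_center (a point): Centre of the polished steel ball, 24 mm diameter, 56 g, loose in the pocket with about 8 mm of play to every side.
- spare_tray: A second tray, identical but with an empty pocket; the two may lie in either place. Origin and axes as for the ball tray. Leave it alone.
- inspection_camera: Small bench camera, fixed to the bench: a dark foot 90 x 70 mm, a post and a level black barrel of 38 mm diameter, top at 139 mm. Origin on the bench under the barrel; the camera looks along its own -x, roughly towards the robot.
- lens (a point): Centre of the front glass of the camera's lens (26 mm diameter snout), 120 mm above the bench, 42 mm from the camera's origin along its -x; axes as the camera's, so the line of sight runs level along -x from here. The ball's centre belongs 60 mm along -x from this point.
- usb_hub: Flat dark grey hub, 30 x 74 x 14 mm, lying near the bench's front edge, beside the trays. Origin at the centre of its underside. Leave it alone.
- servo: Small black servo, 46 x 54 x 20 mm. Origin at the centre of its underside. Leave it alone.
Things that resemble listed ones, but are neither listed nor needed, are in the scene too. Leave any purple look-alike of the inspection_camera alone.

How it is judged:
By the outcome, as a careful person would: the job done as asked, in the order asked, and still so for the second after the job is handed in, while the arm keeps its last pose, push and grip.
It also fails if it takes over 48 s, if anything falls off the work surface, if the arm or the gripper's body presses on something with over 40 N, if the wrist force passes 120 N, or if a joint passes its speed limit or range.

## Working session

There is one attempt and no reset: what is moved stays moved. The work goes in short steps, Python scripts to look and compute and a tool call to move; the robot and the scene stay as the last step left them, time stands still between calls to the robot, and variables do not carry over. Pictures are saved under pics/ and viewed, at most 10 in all, crops included, and the job is handed in when it is done.

Besides the shell and the picture viewer there is one more tool, called after "Emit:" by a JSON object that holds its "method" and its "body". send_rows: Moves the arm, as the interface text tells. Its arguments: {"type":"object","properties":{"series":{"type":"array","items":{"type":"object","properties":{"ax":{"type":"number"},"ay":{"type":"number"},"az":{"type":"number"},"dx":{"type":"number"},"dy":{"type":"number"},"dz":{"type":"number"},"hand":{"type":"number"}}}}},"required":["series"]}

```bash
mkdir -p pics; cat > h.py <<'E'
import numpy as np,cv2
from cell import read_state,get_image,finish_job
def snap(n,f):
    d=get_image(n);cv2.imwrite('pics/'+f,d['pixels'][:,:,::-1]);np.savez('pics/'+f+'.npz',**{k:np.array(d[k]) for k in('mtx','R','t','pixels')});return d
def ray(d,u,v,z):
    R=np.array(d['R']);t=np.array(d['t']).ravel();c=-R.T@t
    w=R.T@np.linalg.solve(np.array(d['mtx']),[u,v,1.]);return c+w*(z-c[2])/w[2]
def proj(d,X):
    p=np.array(d['mtx'])@(np.array(d['R'])@np.array(X,float)+np.array(d['t']).ravel());return p[:2]/p[2]
E
python3 -c "
from h import *
for n in('top','scene'):
    d=snap(n,n+'1.png');print(n,-np.array(d['R']).T@np.array(d['t']).ravel())
print(read_state())"
```

```text
top [ 499.76575992 -164.67711972 1265.41067816]
scene [-81.80312213 959.71736006 774.83087565]
{'clock': 0.1, 'qpos': array([ 1.16515601,  0.62925091,  0.03846003,  1.51824665, -0.02700642,
        0.9963006 , -0.02000967]), 'qd': array([-0.00204186, -0.00253343, -0.00167069, -0.00177531, -0.00031535,
        0.00039059,  0.00125048]), 'tau': array([ 3.02230801e-03, -5.64531362e+01,  1.23025585e+00, -1.93970954e+01,
        1.12095513e-02,  5.52463287e-03,  3.93177356e-05]), 'eef_pos': array([ 216.50869477, -612.30020541,  230.48991418]), 'tool_rot': array([-3.13990560e+00,  1.99728948e-05,  3.39815299e-01]), 'force': array([-0.52966606,  0.31631336, -0.60279619]), 'torque': array([ 0.00438836,  0.0078965 , -0.00110286]), 'gripper_force': 0.0, 'width': 85.38097161009055}
```

View pics/top1.png

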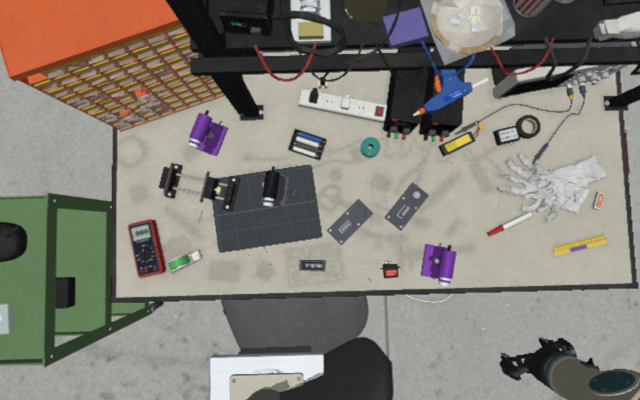

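View pics/scene1.png

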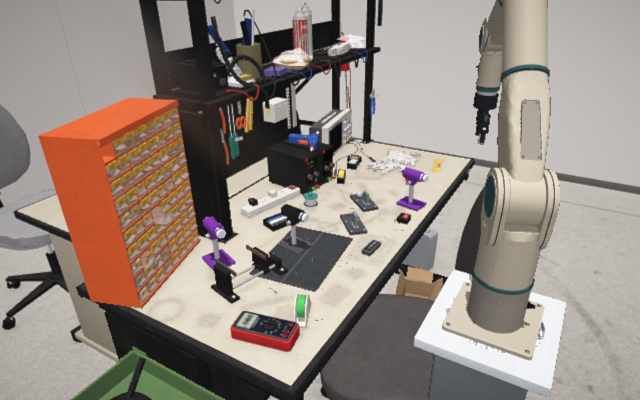

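The top view shows the two trays at about (350,222) and (407,206), the black camera at (270,186), and the hub at (312,266). I'll enlarge that area to find the ball and read the features.

```bash
python3 -c "
import cv2
a=cv2.imread('pics/top1.png')[160:270,240:440]
cv2.imwrite('pics/c1.png',cv2.resize(a,None,fx=4,fy=4,interpolation=cv2.INTER_CUBIC))"
```

```text
(no output)
```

View pics/c1.png

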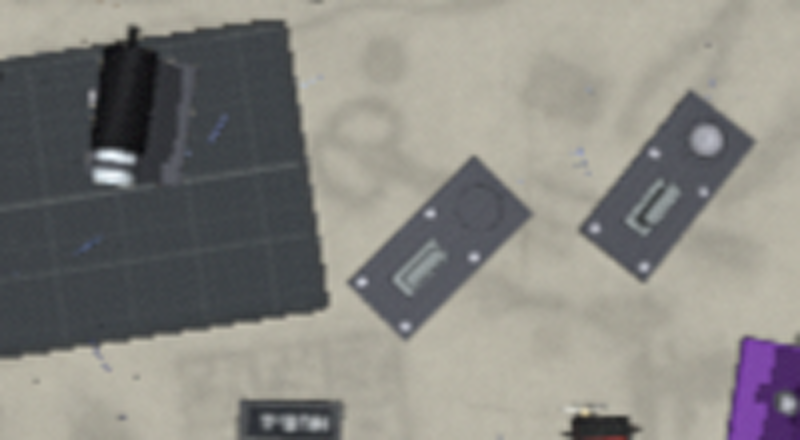

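The right-hand tray holds the ball, at crop (707,140), which is full-frame (416.8,195). Its corners are at crop (691,91), (755,143), (644,281) and (580,231). The camera barrel runs from crop (127,42) to the glass at (111,183).

```bash
cat > m.py <<'E'
from h import *
d=np.load('pics/top1.png.npz')
P=lambda u,v,z:ray(d,240+(u-1.5)/4,160+(v-1.5)/4,z)
c=np.array([P(*p,10) for p in[(691,91),(755,143),(644,281),(580,231)]])
print('sides',[np.linalg.norm(c[i]-c[i-1]).round(1) for i in range(4)],'centre',c.mean(0).round(1))
x=c[0]+c[1]-c[2]-c[3];yaw=np.arctan2(x[1],x[0]);print('yaw',yaw)
u=np.array([np.cos(yaw),np.sin(yaw),0])
print('tab',c.mean(0)-20*u,'pocket',c.mean(0)+40*u,'ball',P(707,140,19))
L=P(111,184,120);B=P(124,47,139);print('lens',L,'lens edges',P(92,181,120),P(132,185,120))
for a,b in [((105,45),(92,145)),((156,52),(147,155))]:
    a=P(*a,125);b=P(*b,125);e=b-a;print('barrel side',a,b,'dir',np.arctan2(e[1],e[0]))
E
python3 m.py
python3 -c "
import cv2
a=cv2.imread('pics/scene1.png')[180:280,200:400]
cv2.imwrite('pics/c2.png',cv2.resize(a,None,fx=4,fy=4,interpolation=cv2.INTER_CUBIC))"
```

```text
sides [np.float64(128.5), np.float64(58.6), np.float64(127.1), np.float64(57.4)] centre [ 557.7 -408.7   10. ]
yaw -0.7092688859401604
tab [ 542.56023188 -395.64806632   10.        ] pocket [ 588.09052617 -434.72481519   10.        ] ball [ 589.39450639 -436.21098727   19.        ]
lens [563.87824009 -25.3683844  120.        ] lens edges [566.16434688 -13.04959317 120.        ] [562.8595381  -39.00834158 120.        ]
barrel side [654.34992426 -23.66032215 125.        ] [589.25302359 -14.10258708 125.        ] dir 2.9958110425029743
barrel side [648.86745295 -56.78072441 125.        ] [581.79238627 -49.63747989 125.        ] dir 3.0354962718260268
```

View pics/c2.png

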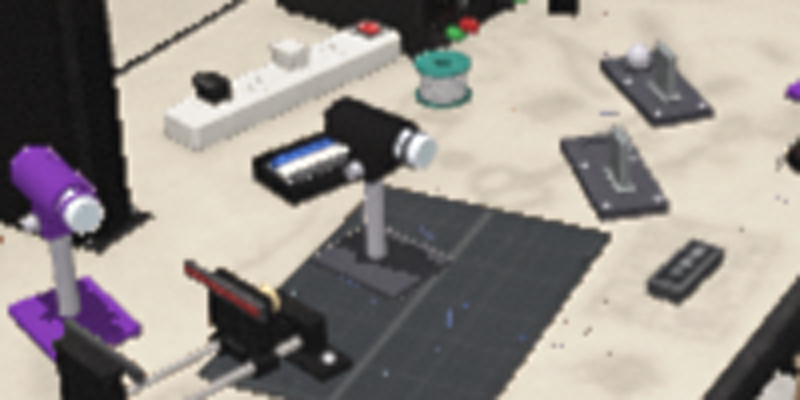

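The ball tray's tab is near (543,-396) with yaw -0.709. The lens is at about (565,-26,120) and looks along angle 3.015. The next move takes the tool above the tab at a safe height.

Emit:
{"method": "send_rows", "body": {"series": [{"dx":3,"dy":-0.8,"az":0.1,"hand":0},{"dx":7,"dy":-1.8,"az":0.2,"hand":0},{"dx":11,"dy":-2.8,"az":0.3,"hand":0},{"dx":15,"dy":-3.8,"az":0.42,"hand":0},{"dx":19,"dy":-4.8,"az":0.54,"hand":0},{"dx":23,"dy":-5.8,"az":0.66,"hand":0},{"dx":27,"dy":-6.8,"az":0.78,"hand":0},{"dx":31,"dy":-7.8,"az":0.9,"hand":0},{"dx":35,"dy":-8.8,"az":1.0,"hand":0},{"dx":38,"dy":-9.6,"az":1.05,"hand":0}]}}

```text
invalid input at $.series[0]: expected keys ax, ay, az, dx, dy, dz, hand
```

Emit:
{"method": "send_rows", "body": {"series": [{"dz":1,"hand":0},{"dz":3,"hand":0},{"dz":5,"hand":0},{"dz":6,"hand":0},{"dz":6,"hand":0},{"dz":6,"hand":0}]}}

```text
invalid input at $.series[0]: expected keys ax, ay, az, dx, dy, dz, hand
```

```bash
python3 -c "
from h import *
snap('wrist','w1.png');s=read_state();print(s['clock'],s['eef_pos'],s['tool_rot'],s['qpos'])"
```

```text
0.15 [ 216.5082739  -612.36816011  230.59129555] [-3.14010919e+00  3.15058886e-05  3.39785027e-01] [ 1.16517237  0.6291412   0.03848095  1.51815317 -0.02699486  0.99630088
 -0.02001507]
```

View pics/w1.png

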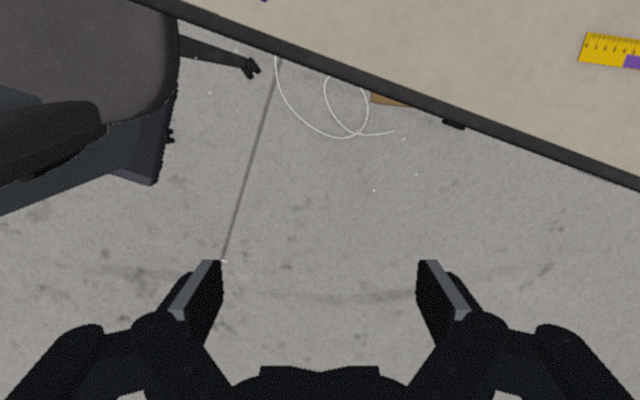

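The moves were refused because every key has to be given, so the arm is still at its start pose. The picture shows only the floor and the bench edge.

Emit:
{"method": "send_rows", "body": {"series": [{"ax":0,"ay":0,"az":0.1,"dx":3,"dy":-0.8,"dz":0,"hand":0},{"ax":0,"ay":0,"az":0.2,"dx":7,"dy":-1.8,"dz":0,"hand":0},{"ax":0,"ay":0,"az":0.3,"dx":11,"dy":-2.8,"dz":0,"hand":0},{"ax":0,"ay":0,"az":0.42,"dx":15,"dy":-3.8,"dz":0,"hand":0},{"ax":0,"ay":0,"az":0.54,"dx":19,"dy":-4.8,"dz":0,"hand":0},{"ax":0,"ay":0,"az":0.66,"dx":23,"dy":-5.8,"dz":0,"hand":0},{"ax":0,"ay":0,"az":0.78,"dx":27,"dy":-6.8,"dz":0,"hand":0},{"ax":0,"ay":0,"az":0.9,"dx":31,"dy":-7.8,"dz":0,"hand":0},{"ax":0,"ay":0,"az":1.0,"dx":35,"dy":-8.8,"dz":0,"hand":0},{"ax":0,"ay":0,"az":1.05,"dx":38,"dy":-9.6,"dz":0,"hand":0}]}}

```text
clock: 1.15
eef_pos: [545.7, -392.8, 230.8]
tool_rot: [-3.14, 0.001, -0.71]
force: [0.1, -0.6, 0.3]
width: 85.8
gripper_force: 0.0
```

Emit:
{"method": "send_rows", "body": {"series": [{"ax":0,"ay":0,"az":0,"dx":0,"dy":0,"dz":1,"hand":0},{"ax":0,"ay":0,"az":0,"dx":0,"dy":0,"dz":3,"hand":0},{"ax":0,"ay":0,"az":0,"dx":0,"dy":0,"dz":5,"hand":0},{"ax":0,"ay":0,"az":0,"dx":0,"dy":0,"dz":6,"hand":0},{"ax":0,"ay":0,"az":0,"dx":0,"dy":0,"dz":6,"hand":0},{"ax":0,"ay":0,"az":0,"dx":0,"dy":0,"dz":6,"hand":0}]}}

```text
clock: 1.75
eef_pos: [542.9, -396.3, 171.7]
tool_rot: [3.141, -0.001, -0.711]
force: [-0.6, -1.0, 0.4]
width: 85.4
gripper_force: 0.0
```

```bash
python3 -c "
from h import *
snap('wrist','w2.png');s=read_state();print(s['clock'],s['eef_pos'],s['tool_rot'],s['qpos'])"
```

```text
1.8 [ 543.19528074 -396.40349747  172.25427362] [-3.14157716e+00 -1.56949967e-03 -7.10579755e-01] [ 0.41330951  0.74214664  0.31295361  1.51448939 -0.26347518  0.92505083
 -1.47335527]
```

View pics/w2.png

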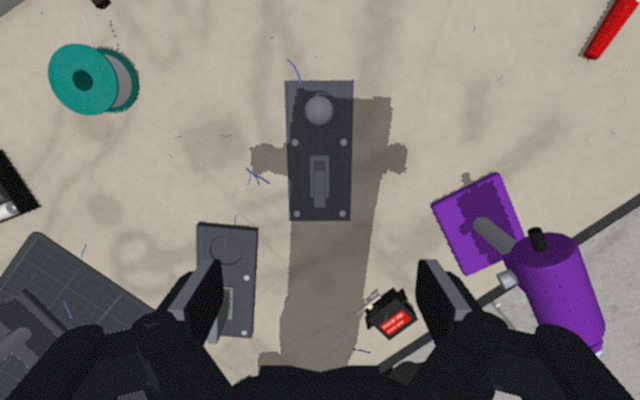

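The wrist view shows the ball tray's corners at about (285,81), (353,81), (351,220) and (290,220), and the ball at (319,110). The tab's top face is around (319,155-170). The purple look-alike's foot is at (431-525,173-275). I'll measure these before descending.

```bash
python3 -c "
from h import *
d=np.load('pics/w2.png.npz')
c=np.array([ray(d,*p,10) for p in[(285,81),(353,81),(351,220),(290,220)]])
print('sides',[np.linalg.norm(c[i]-c[i-1]).round(1) for i in range(4)],'centre',c.mean(0).round(1))
x=c[0]+c[1]-c[2]-c[3];yaw=np.arctan2(x[1],x[0]);u=np.array([np.cos(yaw),np.sin(yaw),0])
t=c.mean(0)-20*u;print('yaw',yaw,'tab',t,'ball',ray(d,319,110,19),'pocket',c.mean(0)+40*u)
print([proj(d,[*(t+k*u)[:2],z]).round() for k in(-16,16) for z in (13,55)])
print('purple foot',[ray(d,*p,5)[:2].round() for p in[(431,203),(500,173),(525,245),(465,275)]],'barrel top',[ray(d,*p,120)[:2].round() for p in[(508,262),(570,235),(605,340)]])
"
```

```text
sides [np.float64(128.7), np.float64(58.6), np.float64(128.7), np.float64(59.8)] centre [ 557.7 -410.1   10. ]
yaw -0.6998397310101655 tab [ 542.37116979 -397.22937044   10.        ] ball [ 588.96985158 -436.11426716   19.        ] pocket [ 588.26789533 -435.87507635   10.        ]
[array([320., 193.]), array([320., 208.]), array([320., 160.]), array([320., 171.])]
purple foot [array([ 450., -461.]), array([ 432., -528.]), array([ 350., -508.]), array([ 360., -442.])] barrel top [array([ 440., -471.]), array([ 431., -511.]), array([ 341., -491.])]
```

The two views agree to 1-2 mm. I'll descend to TCP z = 19 with the hand half shut, then close in small steps while watching the force.

Emit:
{"method": "send_rows", "body": {"series": [{"ax":0,"ay":0,"az":0,"dx":0,"dy":0,"dz":2,"hand":0.5},{"ax":0,"ay":0,"az":0,"dx":0,"dy":0,"dz":4.5,"hand":0.5},{"ax":0,"ay":0,"az":0,"dx":0,"dy":0,"dz":7,"hand":0.5},{"ax":0,"ay":0,"az":0,"dx":0,"dy":0,"dz":9.5,"hand":0.5},{"ax":0,"ay":0,"az":0,"dx":0,"dy":0,"dz":11.5,"hand":0.5},{"ax":0,"ay":0,"az":0,"dx":0,"dy":0,"dz":13,"hand":0.5},{"ax":0,"ay":0,"az":0,"dx":0,"dy":0,"dz":14.3,"hand":0.5},{"ax":0,"ay":0,"az":0,"dx":0,"dy":0,"dz":15.2,"hand":0.5},{"ax":0,"ay":0,"az":0,"dx":0,"dy":0,"dz":15.2,"hand":0.5},{"ax":0,"ay":0,"az":0,"dx":0,"dy":0,"dz":15.2,"hand":0.5}]}}

```text
clock: 2.8
eef_pos: [543.3, -396.0, 19.8]
tool_rot: [-3.142, -0.001, -0.71]
force: [-0.5, 0.3, -0.9]
width: 43.1
gripper_force: 0.0
```

Emit:
{"method": "send_rows", "body": {"series": [{"ax":0,"ay":0,"az":0,"dx":0,"dy":0,"dz":0,"hand":0.7},{"ax":0,"ay":0,"az":0,"dx":0,"dy":0,"dz":0,"hand":0.7},{"ax":0,"ay":0,"az":0,"dx":0,"dy":0,"dz":0,"hand":0.7},{"ax":0,"ay":0,"az":0,"dx":0,"dy":0,"dz":0,"hand":0.7},{"ax":0,"ay":0,"az":0,"dx":0,"dy":0,"dz":0,"hand":0.7}]}}

```text
clock: 3.3
eef_pos: [543.0, -395.7, 19.5]
tool_rot: [-3.142, -0.0, -0.71]
force: [-0.2, 1.0, 0.2]
width: 25.9
gripper_force: 0.0
```

Emit:
{"method": "send_rows", "body": {"series": [{"ax":0,"ay":0,"az":0,"dx":0,"dy":0,"dz":0,"hand":0.8},{"ax":0,"ay":0,"az":0,"dx":0,"dy":0,"dz":0,"hand":0.84},{"ax":0,"ay":0,"az":0,"dx":0,"dy":0,"dz":0,"hand":0.86},{"ax":0,"ay":0,"az":0,"dx":0,"dy":0,"dz":0,"hand":0.87},{"ax":0,"ay":0,"az":0,"dx":0,"dy":0,"dz":0,"hand":0.87},{"ax":0,"ay":0,"az":0,"dx":0,"dy":0,"dz":0,"hand":0.87}]}}

```text
clock: 3.9
eef_pos: [542.9, -395.7, 19.3]
tool_rot: [3.142, 0.0, -0.71]
force: [0.2, -0.6, -0.0]
width: 11.0
gripper_force: 0.1
```

Emit:
{"method": "send_rows", "body": {"series": [{"ax":0,"ay":0,"az":0,"dx":0,"dy":0,"dz":0,"hand":0.88},{"ax":0,"ay":0,"az":0,"dx":0,"dy":0,"dz":0,"hand":0.88},{"ax":0,"ay":0,"az":0,"dx":0,"dy":0,"dz":0,"hand":0.88}]}}

```text
clock: 4.2
eef_pos: [542.8, -395.8, 19.3]
tool_rot: [3.141, 0.0, -0.71]
force: [-0.3, -0.4, 0.2]
width: 10.3
gripper_force: 0.4
```

Emit:
{"method": "send_rows", "body": {"series": [{"ax":0,"ay":0,"az":0,"dx":0,"dy":0,"dz":0,"hand":0.885},{"ax":0,"ay":0,"az":0,"dx":0,"dy":0,"dz":0,"hand":0.885},{"ax":0,"ay":0,"az":0,"dx":0,"dy":0,"dz":0,"hand":0.885}]}}

```text
clock: 4.5
eef_pos: [542.8, -395.8, 19.3]
tool_rot: [3.141, 0.0, -0.71]
force: [-0.8, -0.9, -0.2]
width: 9.8
gripper_force: 5.4
```

Contact, with the force rising gradually. I'll continue in small steps.

Emit:
{"method": "send_rows", "body": {"series": [{"ax":0,"ay":0,"az":0,"dx":0,"dy":0,"dz":0,"hand":0.89},{"ax":0,"ay":0,"az":0,"dx":0,"dy":0,"dz":0,"hand":0.89},{"ax":0,"ay":0,"az":0,"dx":0,"dy":0,"dz":0,"hand":0.89}]}}

```text
clock: 4.8
eef_pos: [542.8, -395.7, 19.3]
tool_rot: [3.141, 0.0, -0.71]
force: [-1.0, -1.4, -1.0]
width: 9.6
gripper_force: 18.2
```

Emit:
{"method": "send_rows", "body": {"series": [{"ax":0,"ay":0,"az":0,"dx":0,"dy":0,"dz":0,"hand":0.893},{"ax":0,"ay":0,"az":0,"dx":0,"dy":0,"dz":0,"hand":0.893},{"ax":0,"ay":0,"az":0,"dx":0,"dy":0,"dz":0,"hand":0.893}]}}

```text
clock: 5.1
eef_pos: [542.8, -395.8, 19.3]
tool_rot: [3.141, 0.0, -0.71]
force: [-1.3, -0.6, 1.6]
width: 9.8
gripper_force: 25.8
```

Emit:
{"method": "send_rows", "body": {"series": [{"ax":0,"ay":0,"az":0,"dx":0,"dy":0,"dz":0,"hand":0.895},{"ax":0,"ay":0,"az":0,"dx":0,"dy":0,"dz":0,"hand":0.895},{"ax":0,"ay":0,"az":0,"dx":0,"dy":0,"dz":-0.1,"hand":0.895},{"ax":0,"ay":0,"az":0,"dx":0,"dy":0,"dz":-0.3,"hand":0.895},{"ax":0,"ay":0,"az":0,"dx":0,"dy":0,"dz":-0.6,"hand":0.895},{"ax":0,"ay":0,"az":0,"dx":0,"dy":0,"dz":-1.0,"hand":0.895},{"ax":0,"ay":0,"az":0,"dx":0,"dy":0,"dz":-1.4,"hand":0.895},{"ax":0,"ay":0,"az":0,"dx":0,"dy":0,"dz":-1.7,"hand":0.895},{"ax":0,"ay":0,"az":0,"dx":0,"dy":0,"dz":-1.9,"hand":0.895},{"ax":0,"ay":0,"az":0,"dx":0,"dy":0,"dz":-2.0,"hand":0.895}]}}

```text
clock: 6.1
eef_pos: [543.1, -395.8, 39.7]
tool_rot: [-3.142, -0.0, -0.71]
force: [0.3, -0.5, -2.4]
width: 9.8
gripper_force: 30.7
```

Emit:
{"method": "send_rows", "body": {"series": [{"ax":0,"ay":0,"az":0,"dx":0,"dy":0,"dz":-0.2,"hand":0.895},{"ax":0,"ay":0,"az":0,"dx":0,"dy":0,"dz":-0.8,"hand":0.895},{"ax":0,"ay":0,"az":0,"dx":0,"dy":0,"dz":-1.7,"hand":0.895},{"ax":0,"ay":0,"az":0,"dx":0,"dy":0,"dz":-2.8,"hand":0.895},{"ax":0,"ay":0,"az":0,"dx":0,"dy":0,"dz":-4.0,"hand":0.895},{"ax":0,"ay":0,"az":0,"dx":0,"dy":0,"dz":-5.2,"hand":0.895},{"ax":0,"ay":0,"az":0,"dx":0,"dy":0,"dz":-6.4,"hand":0.895},{"ax":0,"ay":0,"az":0,"dx":0,"dy":0,"dz":-7.3,"hand":0.895},{"ax":0,"ay":0,"az":0,"dx":0,"dy":0,"dz":-7.9,"hand":0.895},{"ax":0,"ay":0,"az":0,"dx":0,"dy":0,"dz":-8.1,"hand":0.895}]}}

```text
clock: 7.1
eef_pos: [543.3, -395.9, 121.2]
tool_rot: [-3.141, -0.001, -0.71]
force: [-0.5, -1.1, -2.8]
width: 9.3
gripper_force: 30.7
```

```bash
python3 -c "
from h import *
snap('wrist','w3.png');s=read_state();print(s['clock'],s['eef_pos'],s['tool_rot'],s['gripper_force'],s['force'])"
```

```text
7.15 [ 543.15408813 -395.80710359  120.98030451] [-3.14146250e+00 -7.51129393e-04 -7.10184287e-01] 30.72703778743744 [ 0.57963178  0.21244099 -2.30204143]
```

View pics/w3.png

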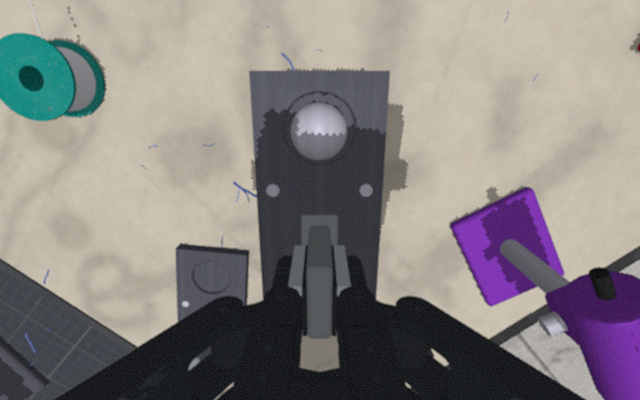

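The tray is lifted with the ball in its pocket at (319,131). The tray's front edge runs (250,71)-(389,71). I'll check its tilt in the grip and work out the move to the lens.

```bash
cat > g.py <<'E'
from h import *
from scipy.optimize import least_squares
d=np.load('pics/w3.png.npz')
tcp=np.array([543.15,-395.8,121.0]);yaw=-.705;u=np.array([np.cos(yaw),np.sin(yaw),0]);v=np.array([-u[1],u[0],0]);k=np.array([0,0,1])
def W(p,q):  # tray point -> world; q: pitch(nose down), shift x,y, yaw err
    pt=np.array(p)-[-20,0,19.3];c,s=np.cos(q[0]),np.sin(q[0])
    X,Z=pt[0]*c+pt[2]*s,-pt[0]*s+pt[2]*c;Y=pt[1]+q[3]*pt[0]
    return tcp+u*(X+q[1])+v*(Y+q[2])+k*Z
pts=[((65,30,10),(250,71)),((65,-30,10),(389,71))]
top=[(-4,0,55),(319,226)]
f=lambda q:np.r_[np.ravel([proj(d,W(a,q))-b for a,b in pts])]
q=least_squares(lambda q:np.r_[f(q),q[1]/2*3],[0,0,0,0]).x;print('fit',q,f(q).round(1))
print('flat',f([0,0,0,0]).round(1),'tab top front',proj(d,W((-4,0,55),q)))
for z in(115,118,121,124): print(z,ray(d,319,131,z)-tcp, (ray(d,319,131,z)-tcp)@u)
E
python3 g.py
```

```text
fit [ 0.00914728  0.71536671  1.88343934 -0.03199885] [-0.3  0.8  0.3 -0.1]
flat [-2.5  2.3 -1.4  1.4] tab top front [314.52460124 266.6577986 ]
115 [ 45.97020551 -39.75927399  -6.        ] 60.776794133450174
118 [ 46.23946981 -39.99275539  -3.        ] 61.13317278424607
121 [ 46.50873412 -40.22623679   0.        ] 61.48955143504202
124 [ 46.77799842 -40.45971819   3.        ] 61.84593008583788
```

```bash
python3 -c "
from h import *
from scipy.optimize import least_squares
a=np.load('pics/top1.png.npz');b=np.load('pics/scene1.png.npz')
ua=[240+(111-1.5)/4,160+(184-1.5)/4];ub=[200+(424-1.5)/4,180+(151-1.5)/4]
r=least_squares(lambda X:np.r_[proj(a,X)-ua,proj(b,X)-ub],[565,-26,120]);print(r.x,r.fun)
# foot center-ish check and target
L=np.array([565,-26.]);th=-.125;e=np.array([np.cos(th),np.sin(th)])
B=L-60*e;T=B-61*e;print('ball',B,'tcp',T)
s=read_state();y=s['tool_rot'][2];D=T-s['eef_pos'][:2];c,n=np.cos(y),np.sin(y)
print('dx',D@[c,n],'dy',D@[n,-c],'az',y-th)"
```

```text
[565.49110199 -24.76245363 123.63791438] [-0.41650923 -0.68845001  0.92023494  0.08378786]
ball [505.46813997 -18.519516  ] tcp [444.94408227 -10.91435726]
dx -325.406802871796 dy -227.8114221717735 az -0.5851842874230702
```

```bash
python3 -c "
import numpy as np
D=np.array([-32.5,-22.8]);A=-.585
s=[(lambda t:10*t**3-15*t**4+6*t**5)(i/30) for i in range(31)]
for k in(0,10,20):
    a=A*s[k];c,n=np.cos(a),np.sin(a);M=np.array([[c,n],[-n,c]])
    for i in range(k+1,k+11):
        p=M@D*(s[i]-s[k]);print(round(A*(s[i]-s[k]),2),p.round(1))
    print()"
```

```text
-0.0 [-0. -0.]
-0.0 [-0.1 -0.1]
-0.01 [-0.3 -0.2]
-0.01 [-0.6 -0.4]
-0.02 [-1.2 -0.8]
-0.03 [-1.9 -1.3]
-0.05 [-2.8 -2. ]
-0.07 [-4.  -2.8]
-0.1 [-5.3 -3.7]
-0.12 [-6.8 -4.8]

-0.03 [-1.5 -1.4]
-0.06 [-3.2 -2.9]
-0.1 [-4.9 -4.4]
-0.13 [-6.7 -6.1]
-0.17 [-8.5 -7.7]
-0.21 [-10.4  -9.4]
-0.24 [-12.2 -11. ]
-0.28 [-13.9 -12.6]
-0.31 [-15.6 -14.1]
-0.34 [-17.1 -15.4]

-0.03 [-0.9 -1.6]
-0.05 [-1.7 -3.1]
-0.07 [-2.3 -4.3]
-0.09 [-2.9 -5.3]
-0.1 [-3.3 -6.1]
-0.11 [-3.6 -6.7]
-0.12 [-3.8 -7. ]
-0.12 [-3.9 -7.2]
-0.12 [-4.  -7.3]
-0.12 [-4.  -7.3]
```

Emit:
{"method": "send_rows", "body": {"series": [{"ax":0,"ay":0,"az":0,"dx":0,"dy":0,"dz":0,"hand":0.895},{"ax":0,"ay":0,"az":0,"dx":-0.1,"dy":-0.1,"dz":0,"hand":0.895},{"ax":0,"ay":0,"az":-0.01,"dx":-0.3,"dy":-0.2,"dz":0,"hand":0.895},{"ax":0,"ay":0,"az":-0.01,"dx":-0.6,"dy":-0.4,"dz":0,"hand":0.895},{"ax":0,"ay":0,"az":-0.02,"dx":-1.2,"dy":-0.8,"dz":0,"hand":0.895},{"ax":0,"ay":0,"az":-0.03,"dx":-1.9,"dy":-1.3,"dz":0,"hand":0.895},{"ax":0,"ay":0,"az":-0.05,"dx":-2.8,"dy":-2.0,"dz":0,"hand":0.895},{"ax":0,"ay":0,"az":-0.07,"dx":-4.0,"dy":-2.8,"dz":0,"hand":0.895},{"ax":0,"ay":0,"az":-0.1,"dx":-5.3,"dy":-3.7,"dz":0,"hand":0.895},{"ax":0,"ay":0,"az":-0.12,"dx":-6.8,"dy":-4.8,"dz":0,"hand":0.895}]}}

```text
clock: 8.15
eef_pos: [522.4, -313.8, 120.5]
tool_rot: [-3.141, -0.0, -0.588]
force: [0.7, 1.1, -2.5]
width: 9.1
gripper_force: 30.7
```

Emit:
{"method": "send_rows", "body": {"series": [{"ax":0,"ay":0,"az":-0.03,"dx":-1.5,"dy":-1.4,"dz":0,"hand":0.895},{"ax":0,"ay":0,"az":-0.06,"dx":-3.2,"dy":-2.9,"dz":0,"hand":0.895},{"ax":0,"ay":0,"az":-0.1,"dx":-4.9,"dy":-4.4,"dz":0,"hand":0.895},{"ax":0,"ay":0,"az":-0.13,"dx":-6.7,"dy":-6.1,"dz":0,"hand":0.895},{"ax":0,"ay":0,"az":-0.17,"dx":-8.5,"dy":-7.7,"dz":0,"hand":0.895},{"ax":0,"ay":0,"az":-0.21,"dx":-10.4,"dy":-9.4,"dz":0,"hand":0.895},{"ax":0,"ay":0,"az":-0.24,"dx":-12.2,"dy":-11.0,"dz":0,"hand":0.895},{"ax":0,"ay":0,"az":-0.28,"dx":-13.9,"dy":-12.6,"dz":0,"hand":0.895},{"ax":0,"ay":0,"az":-0.31,"dx":-15.6,"dy":-14.1,"dz":0,"hand":0.895},{"ax":0,"ay":0,"az":-0.34,"dx":-17.1,"dy":-15.4,"dz":0,"hand":0.895}]}}

```text
clock: 9.15
eef_pos: [465.7, -89.8, 120.7]
tool_rot: [-3.141, -0.0, -0.247]
force: [0.2, 0.1, -2.3]
width: 9.7
gripper_force: 30.7
```

Emit:
{"method": "send_rows", "body": {"series": [{"ax":0,"ay":0,"az":-0.03,"dx":-0.9,"dy":-1.6,"dz":0,"hand":0.895},{"ax":0,"ay":0,"az":-0.05,"dx":-1.7,"dy":-3.1,"dz":0,"hand":0.895},{"ax":0,"ay":0,"az":-0.07,"dx":-2.3,"dy":-4.3,"dz":0,"hand":0.895},{"ax":0,"ay":0,"az":-0.09,"dx":-2.9,"dy":-5.3,"dz":0,"hand":0.895},{"ax":0,"ay":0,"az":-0.1,"dx":-3.3,"dy":-6.1,"dz":0,"hand":0.895},{"ax":0,"ay":0,"az":-0.11,"dx":-3.6,"dy":-6.7,"dz":0,"hand":0.895},{"ax":0,"ay":0,"az":-0.12,"dx":-3.8,"dy":-7.0,"dz":0,"hand":0.895},{"ax":0,"ay":0,"az":-0.12,"dx":-3.9,"dy":-7.2,"dz":0,"hand":0.895},{"ax":0,"ay":0,"az":-0.12,"dx":-4.0,"dy":-7.3,"dz":0,"hand":0.895},{"ax":0,"ay":0,"az":-0.12,"dx":-4.0,"dy":-7.3,"dz":0,"hand":0.895}]}}

```text
clock: 10.15
eef_pos: [445.6, -11.5, 120.3]
tool_rot: [3.141, 0.0, -0.131]
force: [0.2, -0.2, -2.1]
width: 9.3
gripper_force: 30.7
```

```bash
python3 -c "
from h import *
w=snap('wrist','w4.png');t=snap('top','t4.png');s=read_state();print(s['clock'],s['eef_pos'],s['tool_rot'],s['gripper_force'],s['force'])
a=cv2.resize(t['pixels'][140:260,210:350,::-1],(560,480));b=w['pixels'][:,:,::-1]
c=snap('scene','s4.png')['pixels'][190:270,230:390,::-1]
cv2.imwrite('pics/m4.png',np.vstack([np.hstack([b[:300,170:470],np.ascontiguousarray(cv2.resize(a,(350,300)))]),cv2.resize(c,(650,325)) [:300]]))"
```

```text
10.25 [445.77669399 -11.56372002 120.3353403 ] [ 3.14142501e+00 -2.41399267e-04 -1.30830301e-01] 30.746963024139404 [-0.00751122 -0.79236015 -1.54158305]
```

View pics/m4.png

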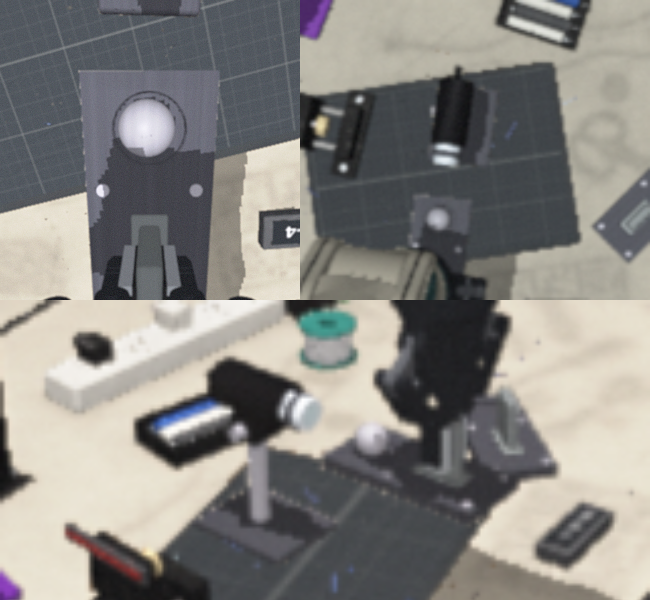

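The ball is in the pocket in all three views: wrist (317,127), top about (264.8,227.2), scene about (321.3,224.2). The glass is at top (268,204.8) and scene (305.3,217.3). I'll compare ball and lens from these.

```bash
python3 -c "
from h import *
from scipy.optimize import least_squares
w,t,s=[np.load('pics/%s.png.npz'%n) for n in('w4','t4','s4')]
print('ball wrist',ray(w,317,127,119.5),'ball top',ray(t,264.6,227,119.5))
tri=lambda a,b:least_squares(lambda X:np.r_[proj(t,X)-a,proj(s,X)-b],[540,-20,120])
B=tri([264.6,227],[321.1,224]);L=tri([267.7,204.7],[305.2,217.1]);print(B.x,B.fun,L.x,L.fun,'rel',L.x-B.x)
g=t['pixels'][140:260,210:350].max(2)
n,l,st,ce=cv2.connectedComponentsWithStats((g>165).astype(np.uint8))
print([(st[i,4],(ce[i]+[210,140]).round(1)) for i in range(1,n) if 8<st[i,4]<300])
print('pred top',proj(t,[505.5,-18.5,120]),proj(t,[565,-26,120]),'scene',proj(s,[505.5,-18.5,120]),proj(s,[565,-26,120]))
"
```

```text
ball wrist [508.18856721 -18.60242926 119.5       ] ball top [508.6152216  -17.14139129 119.5       ]
[509.30703897 -16.9067933  120.73379191] [-0.15650968 -0.26722869  0.34716502  0.02154061] [567.77081564 -25.6936814  123.52389202] [-0.39248052 -0.64804799  0.86736954  0.0798018 ] rel [58.46377667 -8.7868881   2.7901001 ]
[(np.int32(31), array([216.4, 147.5])), (np.int32(67), array([309. , 142.4])), (np.int32(77), array([303.6, 150.9])), (np.int32(25), array([217.7, 189.8])), (np.int32(18), array([268.6, 198.9])), (np.int32(152), array([211.5, 224.6])), (np.int32(27), array([267.3, 203.7])), (np.int32(27), array([264.5, 227.1]))]
pred top [265.11992921 228.18974411] [267.61019772 205.18796489] scene [322.85593197 224.31902466] [306.94426277 218.38891652]
```

The ball is about 59 mm from the glass and about 1 mm off the line. I'll nudge it back by 1 mm, let it settle, and check.

Emit:
{"method": "send_rows", "body": {"series": [{"ax":0,"ay":0,"az":0,"dx":-0.1,"dy":0,"dz":0,"hand":0.895},{"ax":0,"ay":0,"az":0,"dx":-0.1,"dy":0,"dz":0,"hand":0.895},{"ax":0,"ay":0,"az":0,"dx":-0.1,"dy":0,"dz":0,"hand":0.895},{"ax":0,"ay":0,"az":0,"dx":-0.1,"dy":0,"dz":0,"hand":0.895},{"ax":0,"ay":0,"az":0,"dx":-0.1,"dy":0,"dz":0,"hand":0.895},{"ax":0,"ay":0,"az":0,"dx":-0.1,"dy":0,"dz":0,"hand":0.895},{"ax":0,"ay":0,"az":0,"dx":-0.1,"dy":0,"dz":0,"hand":0.895},{"ax":0,"ay":0,"az":0,"dx":-0.1,"dy":0,"dz":0,"hand":0.895}]}}

```text
clock: 11.1
eef_pos: [444.7, -11.1, 120.3]
tool_rot: [3.142, -0.0, -0.13]
force: [-0.2, -0.4, -3.0]
width: 9.4
gripper_force: 30.7
```

```bash
python3 -c "
from h import *
a=np.load('pics/w4.png.npz')['pixels'][60:200,240:400].astype(int);b=get_image('wrist')['pixels'][60:200,240:400].astype(int)
print('wrist change',abs(a-b).mean());s=read_state();print(s['eef_pos'],abs(s['qd']).max(),s['gripper_force'])
if abs(a-b).mean()<8: print(finish_job())"
```

```text
wrist change 3.9548065476190475
[444.67535257 -11.08852145 120.31951967] 0.0020986987829173308 30.74711322784424
the job is handed in; nothing more can be done
None
```

I handed the job in with the ball in its pocket in front of the lens, about 60 mm from the glass by my image measurements, on the line of sight to about 1 mm and at a nominal 120 mm, with the tray held level and still at about 31 N.

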